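Set the articulator stop collar with a fork gauge

TASK

Set the knurled stop collar on the threaded post to the height of the taller of the two fork gauges: stand that gauge flat on the round foot with its fork astride the post, let go of it, and spin the collar down until it bears on the gauge, clearly pressing but gently (aim for about 8 N, and never 25 N or more). Then let go of the collar, draw the gauge out without shifting the collar, lay it flat on the bench with its fork at least 120 mm from the post, and leave everything else where it was.

Things in the scene. Friction and masses are not known exactly. Their poses are not given: they have to be found in the camera images.
- frame: Fixed aluminium lower frame: a round foot, 76 mm across, 10 mm thick, with an upright threaded brass post (10 mm across, top 82 mm above the bench) at its centre. A low bar (26 mm wide, 9 mm high) runs along the frame's +x to a crossbar 140 mm off, 120 mm long, with two uprights 52 mm high; the foot's other sides are free. Origin on the bench under the post.
- post_foot (a point): Point on the post's axis at the foot's top face, 10 mm above the bench.
- collar: Knurled brass collar, 40 mm across, 24 mm tall. Origin: centre of its underside, z up; at the start 6 to 12 mm above the tall gauge's top on the foot. Right-hand thread: clockwise from above lowers it, 36 mm a turn (5.73 mm/rad), and the hand must sink with it. Thread drag 0.06 N m holds it when let go. Seated, 0.02 rad more adds 5-10 N. Gauge load = hand's down force + (torque - drag)/5.73 mm.
- gauge: The taller fork gauge, loose, 0.22 kg, 28 mm tall all over. Steel fork, 31 mm wide, with a slot 13 mm wide, 25 mm deep, open towards the gauge's +x; a black handle, 16 mm wide, runs from 22 to 110 mm along its -x. Origin on the underside between the tines, 6.5 mm from the slot's closed end, 18.5 mm from the tine tips; it belongs on the post's axis.
- gauge_slot (a point): The same point as the tall gauge's origin: between the tines, on the underside.
- gauge_grip (a point): Point on the tall gauge's handle to grip across, 80 mm from the origin along the gauge's -x, half-way up (14 mm above its underside). The balance point lies 24 mm from the origin, towards the handle.
- low_gauge: A like fork gauge only 14 mm tall, not needed; leave it alone. Same outline and origin as the tall one.
- cast: Round plaster cast with a row of teeth, 60 mm across, 31 mm tall; leave it alone. Origin under its centre.
- brush_pot: White cup, 64 mm across, 70 mm tall; leave it alone. Origin under its centre.
There are look-alikes about, which are no part of the job. Leave any pink look-alike of the gauge alone.

How it is judged:
By the outcome, as a careful person would: the job done as asked, in the order asked, and still so for the second after the job is handed in, with the robot touching nothing.
It also fails if it takes over 67 s, if anything falls off the work surface, if the arm or the gripper's body presses on something with over 40 N, if the wrist force passes 120 N, or if a joint passes its speed limit or range.

ROBOT

A 6-joint arm with a two-finger parallel gripper is mounted at the origin on the work surface. World frame = base frame: x ahead of the robot, y to its left, z up, the work surface at z = 0. Lengths are in mm, angles in rad, forces in N, time in s.
With the tool pointing down it reaches from about 350 to 875 mm from the base axis. Payload 4.2 kg.
Tool frame: the origin (TCP) lies at the very end of the fingers, on their centre line; the grasp point (between the pads) lies arm.grip_depth behind it (arm.grip_depth is the distance from the TCP to the grasp point, in mm); z points along the fingers, y is the direction in which the jaws open and shut (so a half turn about z gives the same grasp; the last joint's range is limited). The gripper opens to 85 mm and grips with 20 to 120 N. Pads are 22 mm wide; open, the fingers measure 114 mm over their backs; the gripper's body (76 mm by 85 mm) begins 54 mm behind the grasp point. The pads swing forward as they close: fully open they stand 13 mm farther back than shut.
Start: joints at [-0.918, 0.385, 0.008, 0, -1.194, -0.259], TCP at [239.826, -577.133, 231.312] pointing down, gripper open.
Joint ranges: [-3.14, 3.14], [-1.21, 2.06], [-1.07, 1.41], [-3.16, 2.05], [-2.99, -0.16], [-3.1, 3.1]. Speed limits (rad/s): [2.79, 2.79, 3.14, 3.14, 3.14, 3.14].

INTERFACE

Orientations are given as a unit quaternion [x, y, z, w].
In Python, from bench import arm, optics, workorder gives the robot as it stands. The module is installed in compiled form; this text tells all that it offers.
- The arm moves only by the tool play_rows, never from a script. Its arguments are lists of equal length, an entry for each row: "travel": the shift along the tool's x, y, z in m, a list of three; "rotation": the turn, a rotation vector about the tool's x, y, z in rad, a list of three; "grip": the opening, from 0 (shut) to 1 (fully open). In form: {"travel": [[x, y, z], ...], "rotation": [[rx, ry, rz], ...], "grip": [grip, ...]}. A call has 1 to 12 rows; each row shifts and turns the commanded pose from where the row before left it, along the tool's axes as they then stand; what a row does not reach is not made up. A row lasts 1/12 s, in which the tool goes at most 41.7 mm and 7.16 degrees, less where a joint would pass 70% of its speed; a pose out of reach is approached as far as the arm can. A call is refused whole if a number of a shift passes 0.0417 or a number of a turn 0.125, either way. A call with a gripper value outside its range is refused whole. The fingers move at their own pace and stop on an object; the grip force is fixed at half the most. Time passes only in rows, so rows that do not move let the fingers close. It gives the time, the measured TCP pose, the force and the opening at its end, in the units of the state.
- arm.read_state(): the state, without advancing time (a new reading comes with each control period).
- optics.get_image(name): name is "side" or "top"; returns a dict with "image" (400x640x3 uint8, blue, green, red), "depth" (400x640 float32, mm along the optical axis (not along the pixel's ray), 0 where there is no reading), "camera_matrix" (3x3 intrinsics, pixels), "R" (3x3) and "t" (3): a world point X has camera coordinates R X + t. Camera axes: x right, y down, z forward; pixel columns grow to the right and rows downward; lengths in mm; the calibration is good to about 2 mm. A picture is of the moment at which its call begins.
- workorder.job_done(): hands the job in, once; it reports no verdict.
The state is a dict: "clock": time; "joints": joint angles; "joint_vel": joint speeds; "joint_efforts": joint torques, N m; "position": TCP position; "ee_rot": TCP orientation; "contact_force": force on the tool from outside, world axes, zero at the start; "wrist_torque": the same for the moment, N m; "gripper_width": finger opening in mm.
Only numpy, scipy, OpenCV 4.12 (cv2) and the standard library are available. Lean on these libraries where they do the work, as an engineer would, in place of code of your own. Each camera call takes 0.05 s, during which the arm holds its last target. There are 200 camera calls.

## Working session

There is one attempt and no reset: what is moved stays moved. The work goes in short steps, Python scripts to look and compute and a tool call to move; the robot and the scene stay as the last step left them, time stands still between calls to the robot, and variables do not carry over. Pictures are saved under pics/ and viewed, about 8 in all and at most 12, crops included, and the job is handed in when it is done.

Besides the shell and the picture viewer there is one more tool, called after ">>>" by a JSON object that holds its "method" and its "body", one argument or row to a line. play_rows: Moves the arm, as the interface text tells. Its arguments: {"type":"object","properties":{"travel":{"type":"array","items":{"type":"array","items":{"type":"number"}}},"rotation":{"type":"array","items":{"type":"array","items":{"type":"number"}}},"grip":{"type":"array","items":{"type":"number"}}},"required":["travel","rotation","grip"]}

```bash
mkdir -p pics; cat > h.py <<'E'
import numpy as np, cv2
from bench import arm, optics, workorder
from scipy.spatial.transform import Rotation as Rn
def snap(n):
    d=optics.get_image(n); np.savez(f'{n}.npz',**d); return d
def w(d,u,v,z=None):
    K=d['camera_matrix'];R=d['R'];t=d['t']
    r=np.linalg.inv(K)@[u,v,1.]
    if z is None:
        q=d['depth'][int(v)-1:int(v)+2,int(u)-1:int(u)+2]; q=q[q>0]
        return R.T@(r*np.median(q)-t) if len(q) else None
    o=-R.T@t; k=R.T@r
    return o+k*(z-o[2])/k[2]
def px(d,X):
    c=d['camera_matrix']@(d['R']@np.array(X)+d['t']); return c[:2]/c[2]
E
python3 - <<'E'
from h import *
print(arm.read_state(), arm.grip_depth)
for n in('top','side'):
    d=snap(n); cv2.imwrite(f'pics/{n}0.png',d['image']); print(n,-d['R'].T@d['t'],d['R'][2],d['camera_matrix'][0,0])
E
```

```text
{'clock': 0.0, 'joints': array([-9.18393731e-01,  3.85555773e-01,  6.60100093e-03, -5.16315634e-04,
       -1.19398866e+00, -2.58601563e-01]), 'joint_vel': array([ 1.58531482e-04,  5.26820363e-04,  1.65322604e-05, -1.63044763e-03,
       -2.24881564e-04, -1.52670196e-04]), 'joint_efforts': array([ 6.88664859e-04, -3.92288339e+01,  1.88399005e+01,  4.18626755e+00,
       -4.76407251e-03,  6.55571256e-06]), 'position': array([ 239.60559901, -576.60318254,  230.20977013]), 'ee_rot': array([-1.95537154e-01,  9.80695677e-01,  1.06964833e-03, -2.56790376e-04]), 'contact_force': array([-0.61728961, -0.52827458, -0.10958579]), 'wrist_torque': array([ 0.00595416, -0.02898689,  0.00323141]), 'gripper_width': 85.54537945655466} 18.700000000000003
top [ 482.29137423  -64.37930726 1344.65917961] [ 0.10128023  0.00610333 -0.99483922] 475.9273745539003
side [155.08485403 622.03957824 689.96274563] [ 0.43131672 -0.6690533  -0.60525496] 430.7603559490151
```

View pics/top0.png

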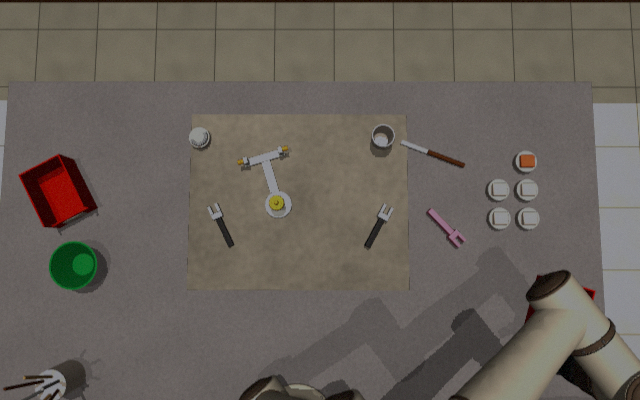

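View pics/side0.png

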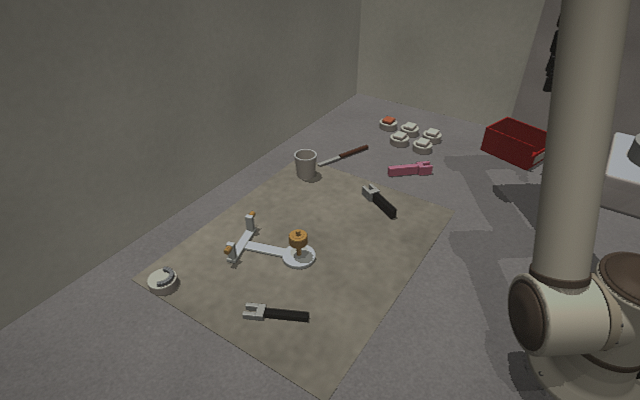

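The top view shows the post and collar at (277,203), and forks at (220,225) and (379,226). The pink look-alike is at (445,228) and must be left alone. I'll compare the fork heights using depth and enlarged crops.

```bash
python3 - <<'E'
from h import *
np.set_printoptions(precision=1,suppress=True)
d=dict(np.load('top.npz')); s=dict(np.load('side.npz'))
def hm(d,box):
    u0,v0,u1,v1=box; K=d['camera_matrix']
    U,V=np.meshgrid(np.arange(u0,u1),np.arange(v0,v1)); D=d['depth'][v0:v1,u0:u1]
    r=np.stack([U,V,np.ones_like(U)],-1)@np.linalg.inv(K).T
    X=(r*D[...,None]-d['t'])@d['R']; return X[D>0]
for nm,b in dict(L=(203,198,240,252),R=(360,198,400,252),post=(262,190,294,220)).items():
    X=hm(d,b); z=X[:,2]; print(nm,np.percentile(z,[5,50,90,95,99,100]))
    if nm!='post':
        m=z>8; P=X[m]; c=P.mean(0); print(c,m.sum(),np.median(P[:,2]))
    else:
        for lo,hi in((7,14),(50,75),(75,95)):
            P=X[(z>lo)&(z<hi)]; print(lo,P.mean(0),P.min(0),P.max(0),len(P))
t=lambda im,a,b,c,e,k:cv2.resize(im[b:e,a:c],None,fx=k,fy=k,interpolation=cv2.INTER_CUBIC)
im=d['image'];q=s['image']
A=np.hstack([t(im,200,195,250,255,5),t(im,355,195,405,255,5),t(im,255,180,305,240,5)])
B=np.hstack([t(q,235,290,315,330,3),t(q,350,175,410,225,3)[:120],t(q,260,215,335,275,3)[:120]])
B=np.hstack([t(q,235,280,315,340,4)[:240],t(q,350,170,410,230,4),t(q,275,220,325,280,4)])
B=B[:,:750];B=np.pad(B,((0,0),(0,750-B.shape[1]),(0,0)))
cv2.imwrite('pics/c1.png',np.vstack([A,B]))
E
```

```text
L [-2.6  2.2 13.3 15.8 18.6 22.9]
[531.6 216.6  14. ] 335 14.244101141329196
R [-3.   1.7 26.2 29.  31.9 36.4]
[ 531.  -222.2   26.5] 346 27.36284164870733
post [-1.7  8.5 69.1 71.  79.4 85.1]
7 [585.7  55.2  10.2] [544.4  15.    7. ] [626.3 102.4  13.9] 318
50 [586.9  57.   68.5] [566.6  37.   54.9] [606.5  76.9  75. ] 179
75 [588.1  56.5  81.2] [583.5  43.5  76.7] [594.7  62.   85.1] 13
```

View pics/c1.png

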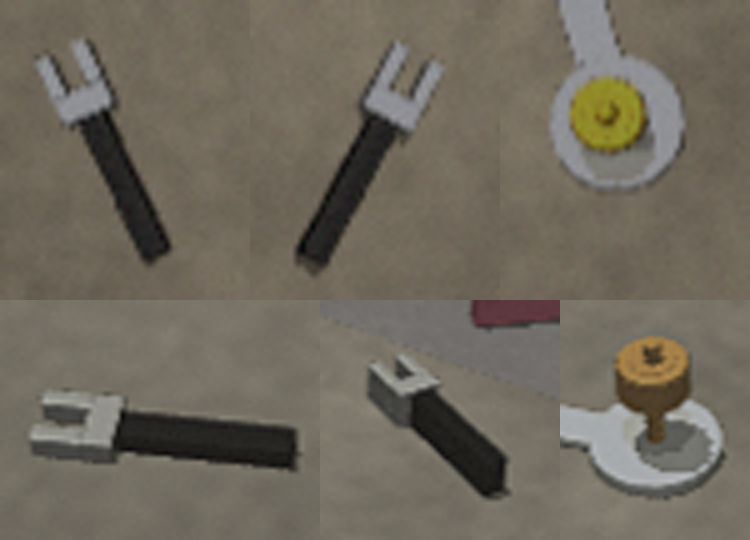

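Heights read about 27 mm for the right fork at (379,226) and 14 mm for the left at (220,225). The right one is the tall gauge, and the crop confirms its taller side walls and steel/black colours. Next I'll fit its pose and the frame.

```bash
cat >> h.py <<'E'
from scipy.optimize import minimize
def cloud(d,box):
    u0,v0,u1,v1=box; K=d['camera_matrix']
    U,V=np.meshgrid(np.arange(u0,u1),np.arange(v0,v1)); D=d['depth'][v0:v1,u0:u1]
    r=np.stack([U,V,np.ones_like(U)],-1)@np.linalg.inv(K).T
    X=(r*D[...,None]-d['t'])@d['R']; m=D>0
    return X[m],np.stack([U,V],-1)[m]
def gfit(d,box,zt,x0,zlo,zhi=1e9):
    "fit gauge outline (x,y,heading) at top plane zt to pixels higher than zlo, by overlap"
    X,P=cloud(d,box); fg=(X[:,2]>zlo)&(X[:,2]<zhi)
    Q=np.array([w(d,u,v,zt)[:2] for u,v in P])
    def soft(a,lo,hi): s=1.0; return 1/(1+np.exp(-(a-lo)/s))/(1+np.exp(-(hi-a)/s))
    def cost(p):
        c,s=np.cos(p[2]),np.sin(p[2]); dx=Q-p[:2]; a=dx@[c,s]; b=dx@[-s,c]
        m=np.maximum(soft(a,-22,18.5)*soft(b,-15.5,15.5)*(1-soft(a,-6.5,30)*soft(b,-6.5,6.5)),soft(a,-110,-22)*soft(b,-8,8))
        return np.mean((m-fg)**2)
    r=minimize(cost,x0,method='Nelder-Mead',options=dict(initial_simplex=np.array(x0)+np.array([[0,0,0],[8,0,0],[0,8,0],[0,0,.15]]),xatol=.02,fatol=1e-7,maxiter=400))
    return r.x,r.fun,fg.mean()
def circ(d,c,z,rad,box,zlo,zhi):
    X,P=cloud(d,box); fg=(X[:,2]>zlo)&(X[:,2]<zhi)
    Q=np.array([w(d,u,v,z)[:2] for u,v in P])
    f=lambda p:np.mean((1/(1+np.exp(np.hypot(*(Q-p).T)-rad))-fg)**2)
    return minimize(f,c,method='Nelder-Mead',options=dict(initial_simplex=np.array(c)+np.array([[0,0],[4,0],[0,4]]))).x
E
python3 - <<'E'
from h import *
np.set_printoptions(precision=2,suppress=True)
d=dict(np.load('top.npz'))
print('R',gfit(d,(355,195,405,255),28,[555,-237,-.5],19))
print('L',gfit(d,(200,195,250,255),14,[560,232,.5],8))
print('foot',circ(d,[586,56],10,38,(262,190,294,222),5,40), circ(d,[586,56],10,38,(262,190,294,222),5,400))
X,P=cloud(d,(262,190,294,222)); zz=X[(X[:,2]>58)&(X[:,2]<76)]; print('collar z',np.median(zz[:,2]),len(zz))
print('collar',circ(d,[586,56],np.median(zz[:,2]),20,(262,190,294,222),45,400))
X,P=cloud(d,(230,140,295,185)); m=(X[:,2]>5); print('crossbar c',X[m].mean(0))
for u,v in((240,163),(285,149)): print(w(d,u,v),w(d,u,v,52))
st=arm.read_state(); print(Rn.from_quat(st['ee_rot']).as_matrix())
E
```

```text
R (array([ 566.5 , -241.93,   -0.5 ]), np.float64(0.0071581282601317735), np.float64(0.107095046854083))
L (array([568.81, 235.14,   0.46]), np.float64(0.0186597909206419), np.float64(0.11583528624037495))
foot [587.77  57.59] [587.77  57.59]
collar z 69.0650145577064 176
collar [587.09  56.86]
crossbar c [704.79  97.1   15.87]
[696.8  160.41  46.77] [695.93 159.51  52.  ]
[735.69  36.26  49.91] [735.29  36.1   52.  ]
[[-0.92 -0.38 -0.  ]
 [-0.38  0.92  0.  ]
 [ 0.    0.   -1.  ]]
```

>>> {"method": "play_rows", "body": {
  "travel": [
    [0,0,0],
    [0,0,0],
    [0,0,0],
    [0,0,0],
    [0,0,0],
    [0,0,0],
    [0,0,0],
    [0,0,0]
  ],
  "rotation": [
    [0,0,0.112],
    [0,0,0.112],
    [0,0,0.112],
    [0,0,0.112],
    [0,0,0.112],
    [0,0,0.112],
    [0,0,0.112],
    [0,0,0.11]
  ],
  "grip": [1,1,1,1,1,1,1,1]
}}

```text
clock: 0.77
position: [239.7, -576.8, 230.7]
ee_rot: [0.25, 0.968, 0.001, -0.0]
contact_force: [-0.3, 0.9, 0.3]
gripper_width: 85.2
```

>>> {"method": "play_rows", "body": {
  "travel": [
    [-0.0039,0.0375,0.0122],
    [-0.0039,0.0375,0.0122],
    [-0.0039,0.0375,0.0122],
    [-0.0039,0.0375,0.0122],
    [-0.0039,0.0375,0.0122],
    [-0.0039,0.0375,0.0122],
    [-0.0039,0.0375,0.0122],
    [-0.0039,0.0375,0.0122],
    [-0.0039,0.0375,0.0122],
    [-0.0039,0.0375,0.0122],
    [-0.0039,0.0375,0.0122],
    [-0.0039,0.0375,0.0122]
  ],
  "rotation": [
    [0,0,0],
    [0,0,0],
    [0,0,0],
    [0,0,0],
    [0,0,0],
    [0,0,0],
    [0,0,0],
    [0,0,0],
    [0,0,0],
    [0,0,0],
    [0,0,0],
    [0,0,0]
  ],
  "grip": [1,1,1,1,1,1,1,1,1,1,1,1]
}}

```text
clock: 1.77
position: [497.2, -202.9, 84.2]
ee_rot: [0.247, 0.969, -0.0, -0.0]
contact_force: [0.5, -1.0, -0.5]
gripper_width: 85.2
```

```bash
cat >> h.py <<'E'
def to(x,y,z,yaw):
    "tool-frame travel (mm) from measured TCP and turn about tool z (rad) to TCP x,y,z with tool-x yaw"
    s=arm.read_state(); M=Rn.from_quat(s['ee_rot']); q=s['ee_rot']
    t=Rn.from_matrix(np.array([[np.cos(yaw),np.sin(yaw),0],[np.sin(yaw),-np.cos(yaw),0],[0,0,-1]]))
    D=np.array([x,y,z])-s['position']
    print('t%.2f pos'%s['clock'],s['position'].round(2),'F',s['contact_force'].round(2),'T',s['wrist_torque'].round(3),'w%.1f'%s['gripper_width'],'q6 %.2f'%s['joints'][5])
    print('travel',M.inv().apply(D).round(2),'rot',(M.inv()*t).as_rotvec().round(4),'travel after rot',t.inv().apply(D).round(2))
E
python3 - <<'E'
from h import *
to(496.3,-203.6,4,np.pi-.5)
E
```

```text
t1.77 pos [ 497.2  -202.94   84.17] F [ 0.45 -0.98 -0.52] T [-0.077 -0.041 -0.014] w85.2 q6 -1.99
travel [ 0.43 -1.   80.17] rot [-0.0002 -0.0005 -0.0001] travel after rot [ 0.47 -1.01 80.17]
```

>>> {"method": "play_rows", "body": {
  "travel": [
    [0,-0.001,0.015],
    [0,0,0.015],
    [0,0,0.015],
    [0,0,0.015],
    [0,0,0.012],
    [0,0,0.008],
    [0,0,0],
    [0,0,0],
    [0,0,0],
    [0,0,0],
    [0,0,0],
    [0,0,0]
  ],
  "rotation": [
    [0,0,0],
    [0,0,0],
    [0,0,0],
    [0,0,0],
    [0,0,0],
    [0,0,0],
    [0,0,0],
    [0,0,0],
    [0,0,0],
    [0,0,0],
    [0,0,0],
    [0,0,0]
  ],
  "grip": [1,1,1,1,1,1,1,0,0,0,0,0]
}}

```text
clock: 2.77
position: [496.6, -205.7, 5.6]
ee_rot: [0.248, 0.969, 0.0, 0.001]
contact_force: [-0.1, -0.4, 0.6]
gripper_width: 25.7
```

>>> {"method": "play_rows", "body": {
  "travel": [
    [0,0,0],
    [0,0,0],
    [0,0,0],
    [0,0,0],
    [0,0,0]
  ],
  "rotation": [
    [0,0,0],
    [0,0,0],
    [0,0,0],
    [0,0,0],
    [0,0,0]
  ],
  "grip": [0,0,0,0,0]
}}

```text
clock: 3.18
position: [496.6, -205.6, 5.6]
ee_rot: [0.247, 0.969, -0.0, 0.0]
contact_force: [-0.9, 1.1, 5.4]
gripper_width: 14.8
```

```bash
python3 - <<'E'
from h import *
to(496.3,-203.6,70,np.pi-.5)
E
```

```text
t3.18 pos [ 496.63 -205.63    5.59] F [-0.92  1.08  5.41] T [0.262 0.277 0.003] w14.8 q6 -1.98
travel [  1.2    1.64 -64.41] rot [0.0002 0.0009 0.0001] travel after rot [  1.26   1.62 -64.41]
```

>>> {"method": "play_rows", "body": {
  "travel": [
    [0,0,-0.005],
    [0,0,-0.01],
    [0,0,-0.015],
    [0,0,-0.015],
    [0,0,-0.01],
    [0,0,-0.005],
    [0,0,0],
    [0,0,0],
    [0,0,0],
    [0,0,0],
    [0,0,0],
    [0,0,0]
  ],
  "rotation": [
    [0,0,0],
    [0,0,0],
    [0,0,0],
    [0,0,0],
    [0,0,0],
    [0,0,0],
    [0,0,-0.1],
    [0,0,-0.1],
    [0,0,-0.1],
    [0,0,-0.1],
    [0,0,-0.1],
    [0,0,-0.1]
  ],
  "grip": [0,0,0,0,0,0,0,0,0,0,0,0]
}}

```text
clock: 4.18
position: [495.6, -205.5, 64.5]
ee_rot: [-0.052, 0.999, 0.0, -0.001]
contact_force: [-0.3, 0.1, -2.7]
gripper_width: 15.0
```

```bash
python3 - <<'E'
from h import *
to(448.2,43.2,65,np.pi+.1)
E
```

```text
t4.18 pos [ 495.56 -205.46   64.47] F [-0.27  0.09 -2.66] T [ 0.001  0.152 -0.008] w15.0 q6 -1.38
travel [ 21.17 252.24  -0.36] rot [ 0.0005 -0.0015  0.0045] travel after rot [ 22.3  252.14  -0.53]
```

>>> {"method": "play_rows", "body": {
  "travel": [
    [0.001,0.014,0],
    [0.0025,0.028,0],
    [0.0025,0.028,0],
    [0.0025,0.028,0],
    [0.0025,0.028,0],
    [0.0025,0.028,0],
    [0.0025,0.028,0],
    [0.0025,0.028,0],
    [0.002,0.028,0],
    [0.001,0.014,0],
    [0,0,0],
    [0,0,0]
  ],
  "rotation": [
    [0,0,0],
    [0,0,0],
    [0,0,0],
    [0,0,0],
    [0,0,0],
    [0,0,0],
    [0,0,0],
    [0,0,0],
    [0,0,0],
    [0,0,0],
    [0,0,0],
    [0,0,0]
  ],
  "grip": [0,0,0,0,0,0,0,0,0,0,0,0]
}}

```text
clock: 5.18
position: [449.3, 43.5, 64.8]
ee_rot: [-0.051, 0.999, -0.0, -0.0]
contact_force: [-0.3, -0.2, -2.3]
gripper_width: 14.6
```

>>> {"method": "play_rows", "body": {
  "travel": [
    [0,0,0.01],
    [0,0,0.01],
    [0,0,0.01],
    [0,0,0.008],
    [0,0,0.005],
    [0,0,0.002],
    [0,0,0],
    [0,0,0],
    [0,0,0]
  ],
  "rotation": [
    [0,0,0],
    [0,0,0],
    [0,0,0],
    [0,0,0],
    [0,0,0],
    [0,0,0],
    [0,0,0],
    [0,0,0],
    [0,0,0]
  ],
  "grip": [0,0,0,0,0,0,0,0,0]
}}

```text
clock: 5.93
position: [450.1, 43.1, 20.3]
ee_rot: [-0.05, 0.999, 0.0, 0.0]
contact_force: [0.0, 0.3, -2.2]
gripper_width: 14.7
```

```bash
python3 - <<'E'
from h import *
d=snap('top'); s=snap('side')
a=cv2.resize(d['image'][185:265,235:315],None,fx=5,fy=5,interpolation=cv2.INTER_CUBIC)
b=cv2.resize(s['image'][210:290,260:340],None,fx=5,fy=5,interpolation=cv2.INTER_CUBIC)
cv2.imwrite('pics/c2.png',np.hstack([a,b]))
to(448.2,43.2,19,np.pi+.1)
E
```

```text
t6.03 pos [450.05  43.16  20.33] F [ 0.85  0.57 -2.57] T [-0.029  0.15  -0.043] w14.6 q6 -1.93
travel [1.83 0.23 1.33] rot [ 0.0004  0.001  -0.0001] travel after rot [1.83 0.23 1.33]
```

View pics/c2.png

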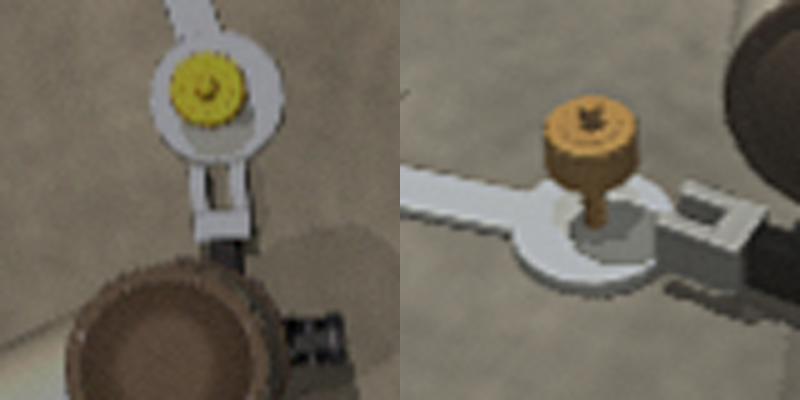

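The top crop shows the fork at about crop (220,205), just short of the foot, with the slot near crop u=218 pointing at the post. The collar is at crop (207,88). The side crop shows the fork above foot level and below the collar. I'll get the lateral offset numerically.

```bash
python3 - <<'E'
from h import *
np.set_printoptions(precision=2,suppress=True)
d=dict(np.load('top.npz')); st=arm.read_state(); p=st['position'][:2]
zt=st['position'][2]-5.6+28
box=(266,217,292,234)
r=gfit(d,box,zt,[530,51,.1],28); print(r,zt)
X,P=cloud(d,box);print('zs',np.percentile(X[X[:,2]>28][:,2],[10,50,90]))
h=np.arctan2(2*st['ee_rot'][0]*st['ee_rot'][1],st['ee_rot'][0]**2-st['ee_rot'][1]**2)-np.pi; h=(h+np.pi)%(2*np.pi)-np.pi
o=r[0][:2]; print('heading robot',h,'origin rel tcp along/lat',(o-p)@[np.cos(h),np.sin(h)],(o-p)@[-np.sin(h),np.cos(h)])
for nm,c in dict(foot=circ(d,[587,57],10,38,(262,188,294,216),5,400),collar=circ(d,[587,57],69,20,(262,188,294,216),50,400)).items():
    D=c-o; print(nm,c,'along',D@[np.cos(h),np.sin(h)],'lat',D@[-np.sin(h),np.cos(h)])
E
```

```text
(array([529.22,  51.95,   0.12]), np.float64(0.026515439777868178), np.float64(0.32653061224489793)) 42.730758276525485
zs [38.67 42.79 46.42]
heading robot 0.0998531433285672 origin rel tcp along/lat 79.65242422138073 0.8610525745884392
foot [588.76  57.72] along 59.82600590973792 lat -0.19787896306471034
collar [587.11  57.05] along 58.11529500785204 lat -0.7034404150886135
```

>>> {"method": "play_rows", "body": {
  "travel": [
    [0,-0.0005,0.002],
    [-0.008,0,0],
    [-0.01,0,0],
    [-0.01,0,0],
    [-0.006,0,0],
    [-0.003,0,0],
    [-0.003,0,0],
    [-0.003,0,0],
    [0,0,0],
    [0,0,0]
  ],
  "rotation": [
    [0,0,0],
    [0,0,0],
    [0,0,0],
    [0,0,0],
    [0,0,0],
    [0,0,0],
    [0,0,0],
    [0,0,0],
    [0,0,0],
    [0,0,0]
  ],
  "grip": [0,0,0,0,0,0,0,0,0,0]
}}

```text
clock: 6.87
position: [492.3, 46.7, 17.8]
ee_rot: [-0.05, 0.999, -0.0, -0.0]
contact_force: [0.7, -0.2, -2.6]
gripper_width: 14.6
```

```bash
python3 - <<'E'
from h import *
to(508.5,49,16,np.pi+.1)
E
```

```text
t6.87 pos [492.33  46.69  17.8 ] F [ 0.67 -0.17 -2.56] T [-0.03   0.154 -0.013] w14.6 q6 -1.89
travel [-16.32   0.69   1.8 ] rot [-0.0001 -0.0005 -0.0004] travel after rot [-16.32   0.68   1.8 ]
```

>>> {"method": "play_rows", "body": {
  "travel": [
    [-0.003,0,0],
    [-0.003,0,0],
    [-0.003,0,0],
    [-0.003,0,0],
    [-0.002,0,0],
    [-0.001,0,0],
    [-0.001,0,0],
    [0,0,0],
    [0,0,0]
  ],
  "rotation": [
    [0,0,0],
    [0,0,0],
    [0,0,0],
    [0,0,0],
    [0,0,0],
    [0,0,0],
    [0,0,0],
    [0,0,0],
    [0,0,0]
  ],
  "grip": [0,0,0,0,0,0,0,0,0]
}}

```text
clock: 7.62
position: [508.4, 48.3, 17.9]
ee_rot: [-0.05, 0.999, -0.0, -0.0]
contact_force: [0.1, -0.2, -2.7]
gripper_width: 14.6
```

```bash
python3 - <<'E'
from h import *
to(508.5,49,16,np.pi+.1)
s=snap('side')
cv2.imwrite('pics/c3.png',cv2.resize(s['image'][210:290,260:360],None,fx=7,fy=7,interpolation=cv2.INTER_CUBIC))
E
```

```text
t7.62 pos [508.37  48.33  17.85] F [ 0.1  -0.16 -2.68] T [-0.012  0.089  0.022] w14.6 q6 -1.88
travel [-0.19  0.65  1.85] rot [-0.     -0.0002 -0.0003] travel after rot [-0.19  0.65  1.85]
```

View pics/c3.png

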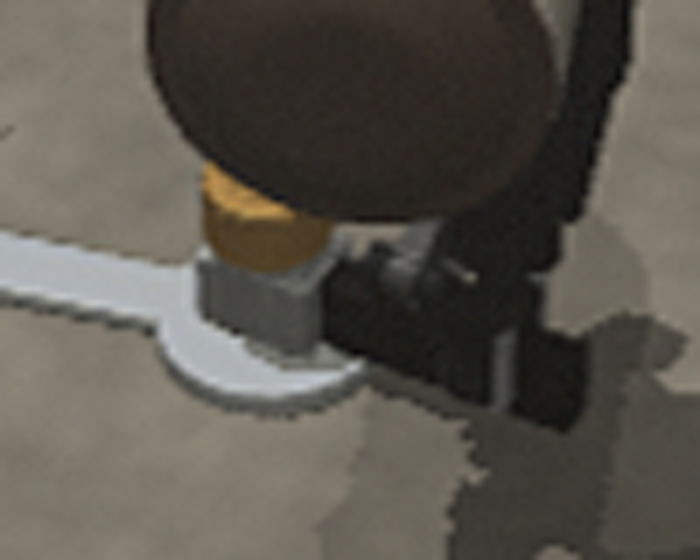

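The side crop shows the fork astride the post on the foot, under the collar, at crop (260,300). I'll lower it about 2 mm and release.

>>> {"method": "play_rows", "body": {
  "travel": [
    [0,0,0.001],
    [0,0,0.0008],
    [0,0,0.0005],
    [0,0,0],
    [0,0,0]
  ],
  "rotation": [
    [0,0,0],
    [0,0,0],
    [0,0,0],
    [0,0,0],
    [0,0,0]
  ],
  "grip": [0,0,0,0,0]
}}

```text
clock: 8.08
position: [508.4, 48.4, 15.7]
ee_rot: [-0.05, 0.999, 0.0, 0.0]
contact_force: [-1.7, 0.6, -0.8]
gripper_width: 15.0
```

```bash
python3 - <<'E'
from h import *
to(508.5,49,15.6,np.pi+.1)
E
```

```text
t8.08 pos [508.44  48.39  15.73] F [-1.74  0.61 -0.77] T [-0.032  0.24  -0.008] w15.0 q6 -1.88
travel [-0.12  0.6   0.13] rot [ 0.      0.     -0.0001] travel after rot [-0.12  0.6   0.13]
```

>>> {"method": "play_rows", "body": {
  "travel": [
    [0,0,0.0003],
    [0,0,0],
    [0,0,0],
    [0,0,0],
    [0,0,0],
    [0,0,0],
    [0,0,0],
    [0,0,0],
    [0,0,-0.01],
    [0,0,-0.03],
    [0,0,-0.035],
    [0,0,-0.035]
  ],
  "rotation": [
    [0,0,0],
    [0,0,0],
    [0,0,0],
    [0,0,0],
    [0,0,0],
    [0,0,0],
    [0,0,0],
    [0,0,0],
    [0,0,0],
    [0,0,0],
    [0,0,0],
    [0,0,0]
  ],
  "grip": [0,1,1,1,1,1,1,1,1,1,1,1]
}}

```text
clock: 9.08
position: [508.0, 48.1, 126.9]
ee_rot: [-0.05, 0.999, -0.0, -0.001]
contact_force: [0.9, -0.3, -0.7]
gripper_width: 85.4
```

>>> {"method": "play_rows", "body": {
  "travel": [
    [0,0,-0.02],
    [0,0,0]
  ],
  "rotation": [
    [0,0,0],
    [0,0,0]
  ],
  "grip": [1,1]
}}

```text
clock: 9.25
position: [511.7, 49.3, 151.5]
ee_rot: [-0.05, 0.999, 0.001, 0.006]
contact_force: [0.4, 0.3, 0.5]
gripper_width: 85.3
```

```bash
python3 - <<'E'
from h import *
s=snap('side'); d=snap('top')
a=cv2.resize(d['image'][185:265,235:315],None,fx=5,fy=5,interpolation=cv2.INTER_CUBIC)
b=cv2.resize(s['image'][210:290,260:340],None,fx=5,fy=5,interpolation=cv2.INTER_CUBIC)
cv2.imwrite('pics/c4.png',np.hstack([a,b]))
to(588,57,50,np.pi+.1); st=arm.read_state(); print(st['joints'].round(3))
E
```

```text
t9.35 pos [508.69  48.59 146.76] F [0.24 0.03 0.21] T [ 0.015  0.039 -0.002] w85.5 q6 -1.88
travel [-79.49   0.37  96.98] rot [ 0.0012  0.0027 -0.0004] travel after rot [-79.75   0.45  96.76]
[ 0.413  0.273 -0.391 -0.    -0.904 -1.884]
```

View pics/c4.png

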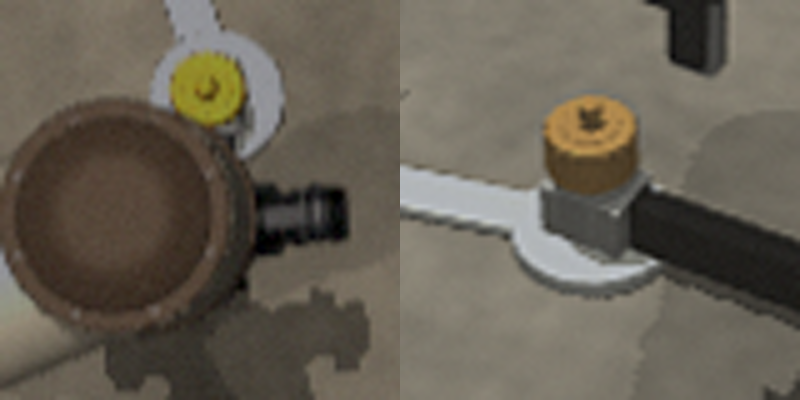

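The gauge stands on the foot astride the post, with the collar just above it (side crop (590,140)), and the hand is clear. The collar underside is near 45 mm, so about 7 mm (1.2 rad) to go. I'll turn the hand back 1.25 rad so the spin ends with the jaws square across the gauge.

>>> {"method": "play_rows", "body": {
  "travel": [
    [0,0,0],
    [0,0,0],
    [0,0,0],
    [0,0,0],
    [0,0,0],
    [0,0,0],
    [0,0,0],
    [0,0,0],
    [0,0,0],
    [0,0,0],
    [0,0,0]
  ],
  "rotation": [
    [0,0,-0.12],
    [0,0,-0.12],
    [0,0,-0.12],
    [0,0,-0.12],
    [0,0,-0.12],
    [0,0,-0.12],
    [0,0,-0.12],
    [0,0,-0.12],
    [0,0,-0.12],
    [0,0,-0.12],
    [0,0,-0.05]
  ],
  "grip": [1,1,1,1,1,1,1,1,1,1,1]
}}

```text
clock: 10.27
position: [507.4, 48.0, 143.8]
ee_rot: [-0.627, 0.779, 0.001, -0.002]
contact_force: [-0.1, 0.2, -0.3]
gripper_width: 85.6
```

```bash
python3 - <<'E'
from h import *
to(588,56.4,44,np.pi+1.35)
E
```

```text
t10.27 pos [507.36  48.02 143.76] F [-0.14  0.22 -0.26] T [-0.016  0.018 -0.027] w85.6 q6 -0.63
travel [-25.68 -77.28  99.47] rot [ 0.0032 -0.0019  0.0044] travel after rot [-25.83 -76.84  99.76]
```

>>> {"method": "play_rows", "body": {
  "travel": [
    [-0.0055,-0.0155,0],
    [-0.0055,-0.0155,0],
    [-0.005,-0.0155,0],
    [-0.005,-0.0155,0],
    [-0.005,-0.015,0],
    [0,0,0.015],
    [0,0,0.015],
    [0,0,0.015],
    [0,0,0.013],
    [0,0,0.005],
    [0,0,0],
    [0,0,0]
  ],
  "rotation": [
    [0,0,0],
    [0,0,0],
    [0,0,0],
    [0,0,0],
    [0,0,0],
    [0,0,0],
    [0,0,0],
    [0,0,0],
    [0,0,0],
    [0,0,0],
    [0,0,0],
    [0,0,0]
  ],
  "grip": [1,1,1,1,1,1,1,1,1,1,1,1]
}}

```text
clock: 11.27
position: [589.1, 56.7, 81.8]
ee_rot: [-0.625, 0.781, 0.0, -0.001]
contact_force: [-0.1, -0.9, 0.3]
gripper_width: 85.8
```

```bash
python3 - <<'E'
from h import *
to(588,56.4,44,np.pi+1.35)
d=snap('side')
cv2.imwrite('pics/c5.png',cv2.resize(d['image'][180:280,240:360],None,fx=5,fy=5,interpolation=cv2.INTER_CUBIC))
E
```

```text
t11.27 pos [589.06  56.72  81.79] F [-0.06 -0.91  0.34] T [ 0.01  -0.022  0.008] w85.8 q6 -0.59
travel [ 0.51  0.92 37.79] rot [ 0.0012 -0.001   0.    ] travel after rot [ 0.55  0.97 37.79]
```

View pics/c5.png

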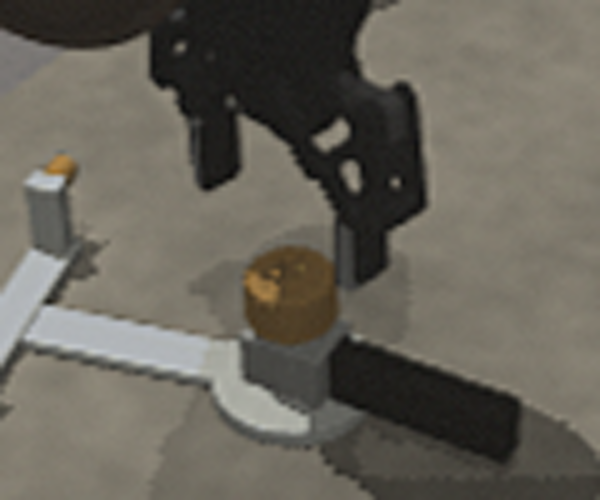

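The open fingers straddle the collar line (crop: fingers at (215,150) and (362,255), collar at (290,290)). The gauge hasn't moved. I'll descend and close.

>>> {"method": "play_rows", "body": {
  "travel": [
    [0.0005,0.0009,0.01],
    [0,0,0.012],
    [0,0,0.01],
    [0,0,0.0058],
    [0,0,0],
    [0,0,0],
    [0,0,0],
    [0,0,0],
    [0,0,0],
    [0,0,0],
    [0,0,0],
    [0,0,0]
  ],
  "rotation": [
    [0,0,0],
    [0,0,0],
    [0,0,0],
    [0,0,0],
    [0,0,0],
    [0,0,0],
    [0,0,0],
    [0,0,0],
    [0,0,0],
    [0,0,0],
    [0,0,0],
    [0,0,0]
  ],
  "grip": [1,1,1,1,1,0.3,0.3,0.3,0.3,0.3,0.3,0.3]
}}

```text
clock: 12.32
position: [588.7, 56.7, 45.3]
ee_rot: [-0.625, 0.781, -0.0, 0.001]
contact_force: [-0.9, -0.0, 6.1]
gripper_width: 38.2
```

```bash
python3 - <<'E'
from h import *
to(588,56.4,44,np.pi+1.35)
E
```

```text
t12.32 pos [588.74  56.72  45.33] F [-0.88 -0.02  6.1 ] T [ 0.064  0.303 -0.089] w38.2 q6 -0.59
travel [0.48 0.66 1.33] rot [-0.0012  0.0005  0.0001] travel after rot [0.48 0.65 1.33]
```

>>> {"method": "play_rows", "body": {
  "travel": [
    [0,0,0.00035],
    [0,0,0.00045],
    [0,0,0.00046],
    [0,0,0.00046],
    [0,0,0.00046],
    [0,0,0.00046],
    [0,0,0.00046],
    [0,0,0.00046],
    [0,0,0]
  ],
  "rotation": [
    [0,0,0.08],
    [0,0,0.08],
    [0,0,0.08],
    [0,0,0.08],
    [0,0,0.08],
    [0,0,0.08],
    [0,0,0.08],
    [0,0,0.08],
    [0,0,0]
  ],
  "grip": [0.3,0.3,0.3,0.3,0.3,0.3,0.3,0.3,0.3]
}}

```text
clock: 13.07
position: [589.0, 56.6, 41.6]
ee_rot: [-0.347, 0.938, -0.0, 0.001]
contact_force: [0.2, -1.5, 3.8]
gripper_width: 38.3
```

```bash
cat >> h.py <<'E'
def load():
    s=arm.read_state(); q=s['ee_rot']; F=s['contact_force']; T=s['wrist_torque']
    print('t%.2f z%.2f yaw-pi %.4f F'%(s['clock'],s['position'][2],(2*np.arctan2(q[1],q[0])-np.pi)%(2*np.pi)),F.round(2),'T',T.round(4),'w%.1f'%s['gripper_width'],s['position'].round(2),
     'load+ %.1f  load- %.1f'%(F[2]+(T[2]-.06)/.00573,F[2]+(-T[2]-.06)/.00573))
E
python3 -c "
from h import *
load()"
```

```text
t13.07 z41.64 yaw-pi 0.7087 F [ 0.24 -1.48  3.76] T [-0.2443  0.0334 -0.1103] w38.3 [589.03  56.59  41.64] load+ -26.0  load- 12.5
```

>>> {"method": "play_rows", "body": {
  "travel": [
    [0,0,0.00034],
    [0,0,0.00034]
  ],
  "rotation": [
    [0,0,0.06],
    [0,0,0.06]
  ],
  "grip": [0.3,0.3]
}}

```text
clock: 13.23
position: [589.1, 56.5, 41.0]
ee_rot: [-0.291, 0.957, -0.0, 0.001]
contact_force: [-0.4, -0.7, 4.8]
gripper_width: 38.4
```

```bash
python3 - <<'E'
from h import *
load(); s=snap('side'); load(); d=snap('top'); load()
cv2.imwrite('pics/c6.png',cv2.resize(s['image'][190:280,250:350],None,fx=6,fy=6,interpolation=cv2.INTER_CUBIC))
E
```

```text
t13.23 z40.98 yaw-pi 0.5898 F [-0.39 -0.7   4.76] T [-0.3045 -0.0042  0.0268] w38.4 [589.06  56.53  40.98] load+ -1.0  load- -10.4
t13.28 z40.94 yaw-pi 0.5876 F [0.71 0.04 4.8 ] T [-0.3416 -0.0451 -0.1077] w38.3 [589.08  56.53  40.94] load+ -24.5  load- 13.1
t13.33 z40.97 yaw-pi 0.5917 F [-0.4  -1.2   5.45] T [-0.3334 -0.0626 -0.1086] w38.5 [589.08  56.53  40.97] load+ -24.0  load- 13.9
```

View pics/c6.png

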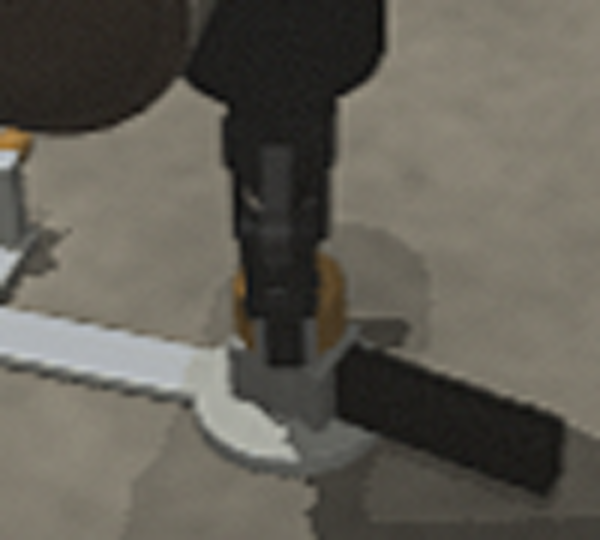

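The collar is gripped, with the fingers just above the gauge top. Moving torque is about drag minus the down-force share, so it is unseated and consistent. I'll go on in small steps.

>>> {"method": "play_rows", "body": {
  "travel": [
    [0,0,0.0001],
    [0,0,0.0002],
    [0,0,0.00029],
    [0,0,0.00029],
    [0,0,0.00023],
    [0,0,0.00017]
  ],
  "rotation": [
    [0,0,0.05],
    [0,0,0.05],
    [0,0,0.05],
    [0,0,0.05],
    [0,0,0.04],
    [0,0,0.03]
  ],
  "grip": [0.3,0.3,0.3,0.3,0.3,0.3]
}}

```text
clock: 13.83
position: [589.1, 56.4, 39.5]
ee_rot: [-0.16, 0.987, -0.0, 0.001]
contact_force: [0.8, -2.0, 4.1]
gripper_width: 38.3
```

```bash
python3 -c "
from h import *
load()"
```

```text
t13.83 z39.47 yaw-pi 0.3216 F [ 0.79 -1.99  4.09] T [-0.4706 -0.2003  0.0278] w38.3 [589.1   56.38  39.47] load+ -1.5  load- -11.2
```

>>> {"method": "play_rows", "body": {
  "travel": [
    [0,0,0.0001],
    [0,0,0.0001]
  ],
  "rotation": [
    [0,0,0.02],
    [0,0,0.02]
  ],
  "grip": [0.3,0.3]
}}

```text
clock: 14.0
position: [589.1, 56.4, 39.2]
ee_rot: [-0.14, 0.99, -0.0, 0.001]
contact_force: [2.1, -2.5, 5.1]
gripper_width: 37.9
```

```bash
python3 -c "
from h import *
load()"
```

```text
t14.00 z39.25 yaw-pi 0.2809 F [ 2.06 -2.48  5.07] T [-0.73   -0.5294  0.0725] w37.9 [589.1   56.41  39.25] load+ 7.3  load- -18.0
```

>>> {"method": "play_rows", "body": {
  "travel": [
    [0,0,0]
  ],
  "rotation": [
    [0,0,0]
  ],
  "grip": [0.3]
}}

```text
clock: 14.08
position: [589.1, 56.4, 39.2]
ee_rot: [-0.14, 0.99, -0.0, 0.001]
contact_force: [2.0, -3.2, 3.9]
gripper_width: 38.6
```

```bash
python3 -c "
from h import *
load()
s=snap('side')
load()
cv2.imwrite('pics/c7.png',cv2.resize(s['image'][215:275,265:335],None,fx=8,fy=8,interpolation=cv2.INTER_CUBIC))"
```

```text
t14.08 z39.20 yaw-pi 0.2806 F [ 1.98 -3.2   3.86] T [-0.8384 -0.6051 -0.0207] w38.6 [589.09  56.42  39.2 ] load+ -10.2  load- -3.0
t14.13 z39.19 yaw-pi 0.2810 F [ 2.02 -4.56  4.05] T [-0.9064 -0.6265 -0.0488] w38.4 [589.07  56.42  39.19] load+ -14.9  load- 2.1
```

View pics/c7.png

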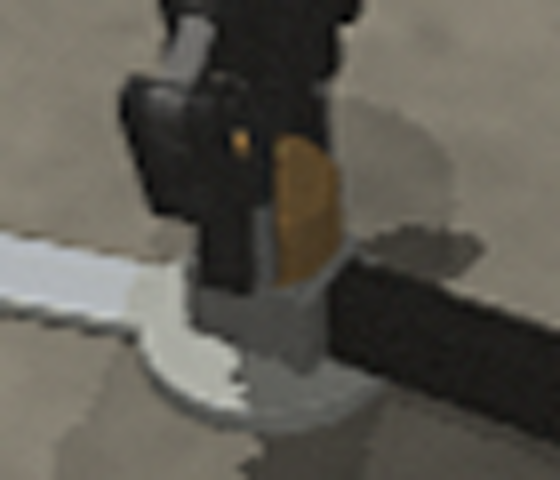

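>>> {"method": "play_rows", "body": {
  "travel": [
    [0,0,5e-05]
  ],
  "rotation": [
    [0,0,0.01]
  ],
  "grip": [0.3]
}}

```text
clock: 14.22
position: [589.1, 56.4, 39.2]
ee_rot: [-0.135, 0.991, -0.0, 0.001]
contact_force: [2.8, -3.6, 5.1]
gripper_width: 38.5
```

```bash
python3 -c "
from h import *
load()"
```

```text
t14.22 z39.15 yaw-pi 0.2706 F [ 2.8  -3.61  5.14] T [-0.9936 -0.7033  0.0053] w38.5 [589.08  56.45  39.15] load+ -4.4  load- -6.3
```

>>> {"method": "play_rows", "body": {
  "travel": [
    [0,0,5e-05]
  ],
  "rotation": [
    [0,0,0.01]
  ],
  "grip": [0.3]
}}

```text
clock: 14.3
position: [589.1, 56.4, 39.1]
ee_rot: [-0.13, 0.992, -0.0, 0.001]
contact_force: [2.2, -3.4, 4.5]
gripper_width: 38.4
```

```bash
python3 -c "
from h import *
load()"
```

```text
t14.30 z39.07 yaw-pi 0.2598 F [ 2.18 -3.4   4.51] T [-1.2222 -0.8112  0.0306] w38.4 [589.06  56.43  39.07] load+ -0.6  load- -11.3
```

>>> {"method": "play_rows", "body": {
  "travel": [
    [-0.0003,-0.0005,5e-05],
    [0,0,5e-05]
  ],
  "rotation": [
    [0,0,0.01],
    [0,0,0.01]
  ],
  "grip": [0.3,0.3]
}}

```text
clock: 14.47
position: [589.1, 56.4, 39.0]
ee_rot: [-0.119, 0.993, 0.0, 0.0]
contact_force: [1.5, -2.2, 5.8]
gripper_width: 38.3
```

```bash
python3 -c "
from h import *
load()"
```

```text
t14.47 z38.96 yaw-pi 0.2393 F [ 1.47 -2.2   5.76] T [-0.6845 -0.5301  0.0508] w38.3 [589.11  56.4   38.96] load+ 4.1  load- -13.6
```

>>> {"method": "play_rows", "body": {
  "travel": [
    [0,0,5e-05]
  ],
  "rotation": [
    [0,0,0.01]
  ],
  "grip": [0.3]
}}

```text
clock: 14.55
position: [589.1, 56.4, 38.9]
ee_rot: [-0.114, 0.993, 0.0, 0.0]
contact_force: [2.3, -2.7, 5.0]
gripper_width: 38.3
```

```bash
python3 -c "
from h import *
load()"
```

```text
t14.55 z38.89 yaw-pi 0.2294 F [ 2.32 -2.73  4.98] T [-0.7344 -0.5687  0.0125] w38.3 [589.1   56.41  38.89] load+ -3.3  load- -7.7
```

>>> {"method": "play_rows", "body": {
  "travel": [
    [0,-0.0001,8e-05]
  ],
  "rotation": [
    [0,0,0.015]
  ],
  "grip": [0.3]
}}

```text
clock: 14.63
position: [589.1, 56.4, 38.8]
ee_rot: [-0.107, 0.994, 0.0, 0.0]
contact_force: [1.2, -2.0, 6.1]
gripper_width: 38.4
```

```bash
python3 -c "
from h import *
load()"
```

```text
t14.63 z38.78 yaw-pi 0.2144 F [ 1.19 -2.    6.08] T [-0.5333 -0.4494  0.0698] w38.4 [589.09  56.38  38.78] load+ 7.8  load- -16.6
```

>>> {"method": "play_rows", "body": {
  "travel": [
    [-0.0001,-0.0001,8e-05]
  ],
  "rotation": [
    [0,0,0.015]
  ],
  "grip": [0.3]
}}

```text
clock: 14.72
position: [589.1, 56.3, 38.7]
ee_rot: [-0.099, 0.995, 0.0, 0.0]
contact_force: [1.0, -1.5, 5.7]
gripper_width: 38.1
```

```bash
python3 -c "
from h import *
load()"
```

```text
t14.72 z38.70 yaw-pi 0.1992 F [ 1.02 -1.5   5.69] T [-0.4351 -0.3547 -0.0314] w38.1 [589.12  56.35  38.7 ] load+ -10.3  load- 0.7
```

>>> {"method": "play_rows", "body": {
  "travel": [
    [0,-0.0001,6e-05]
  ],
  "rotation": [
    [0,0,0.01]
  ],
  "grip": [0.3]
}}

```text
clock: 14.8
position: [589.1, 56.3, 38.7]
ee_rot: [-0.094, 0.996, 0.0, 0.0]
contact_force: [1.2, -1.2, 5.7]
gripper_width: 38.1
```

```bash
python3 -c "
from h import *
load()"
```

```text
t14.80 z38.65 yaw-pi 0.1892 F [ 1.16 -1.16  5.74] T [-0.3308 -0.3086  0.0076] w38.1 [589.12  56.33  38.65] load+ -3.4  load- -6.1
```

>>> {"method": "play_rows", "body": {
  "travel": [
    [0,0,6e-05]
  ],
  "rotation": [
    [0,0,0.01]
  ],
  "grip": [0.3]
}}

```text
clock: 14.88
position: [589.1, 56.3, 38.6]
ee_rot: [-0.09, 0.996, 0.0, 0.0]
contact_force: [1.6, -2.0, 5.5]
gripper_width: 38.3
```

```bash
python3 -c "
from h import *
load()"
```

```text
t14.88 z38.58 yaw-pi 0.1794 F [ 1.61 -1.98  5.46] T [-0.4704 -0.3651  0.0225] w38.3 [589.1   56.34  38.58] load+ -1.1  load- -8.9
```

>>> {"method": "play_rows", "body": {
  "travel": [
    [0,0,6e-05]
  ],
  "rotation": [
    [0,0,0.01]
  ],
  "grip": [0.3]
}}

```text
clock: 14.97
position: [589.1, 56.3, 38.5]
ee_rot: [-0.085, 0.996, 0.0, 0.0]
contact_force: [1.6, -1.4, 5.8]
gripper_width: 38.1
```

```bash
python3 -c "
from h import *
load()
for i in range(3): optics.get_image('top'); load()"
```

```text
t14.97 z38.53 yaw-pi 0.1695 F [ 1.56 -1.42  5.83] T [-0.5015 -0.3862 -0.0311] w38.1 [589.09  56.34  38.53] load+ -10.1  load- 0.8
t15.02 z38.51 yaw-pi 0.1690 F [ 0.62 -1.7   6.3 ] T [-0.4689 -0.3852  0.003 ] w38.4 [589.1   56.31  38.51] load+ -3.6  load- -4.7
t15.07 z38.52 yaw-pi 0.1696 F [ 0.7  -1.57  5.44] T [-0.4842 -0.3646 -0.0553] w38.3 [589.11  56.32  38.52] load+ -14.7  load- 4.6
t15.12 z38.54 yaw-pi 0.1697 F [ 0.97 -1.05  5.48] T [-0.4644 -0.3684 -0.0144] w38.4 [589.1   56.34  38.54] load+ -7.5  load- -2.5
```

>>> {"method": "play_rows", "body": {
  "travel": [
    [0,0,6e-05],
    [0,0,6e-05]
  ],
  "rotation": [
    [0,0,0.01],
    [0,0,0.01]
  ],
  "grip": [0.3,0.3]
}}

```text
clock: 15.28
position: [589.1, 56.3, 38.4]
ee_rot: [-0.075, 0.997, 0.0, 0.0]
contact_force: [0.1, -1.0, 6.1]
gripper_width: 38.0
```

```bash
cat >> h.py <<'E'
def avg(n=4):
    Z=[]
    for i in range(n+1):
        if i: optics.get_image('top')
        s=arm.read_state(); Z.append([s['contact_force'][2],s['wrist_torque'][2]])
    Z=np.array(Z); load(); print('T',Z[:,1].round(3),'mean F %.2f T %.4f  L %.1f'%(*Z.mean(0),Z[:,0].mean()+(Z[:,1].mean()-.06)/.00573))
E
python3 -c "
from h import *
avg()"
```

```text
t15.48 z38.41 yaw-pi 0.1497 F [ 1.74 -0.75  6.12] T [-0.4239 -0.4037 -0.0863] w38.5 [589.12  56.32  38.41] load+ -19.4  load- 10.7
T [ 0.007 -0.006 -0.009 -0.038 -0.086] mean F 5.96 T -0.0265  L -9.1
```

>>> {"method": "play_rows", "body": {
  "travel": [
    [0,0,6e-05],
    [0,0,6e-05]
  ],
  "rotation": [
    [0,0,0.01],
    [0,0,0.01]
  ],
  "grip": [0.3,0.3]
}}

```text
clock: 15.65
position: [589.1, 56.3, 38.4]
ee_rot: [-0.065, 0.998, 0.0, 0.0]
contact_force: [1.2, -2.4, 6.0]
gripper_width: 38.4
```

```bash
python3 -c "
from h import *
avg()"
```

```text
t15.85 z38.34 yaw-pi 0.1299 F [ 1.03 -2.66  6.14] T [-0.4884 -0.3573 -0.0373] w38.4 [589.1   56.31  38.34] load+ -10.8  load- 2.2
T [ 0.084  0.04  -0.001 -0.032 -0.037] mean F 5.97 T 0.0107  L -2.6
```

>>> {"method": "play_rows", "body": {
  "travel": [
    [0,0,6e-05],
    [0,0,6e-05]
  ],
  "rotation": [
    [0,0,0.005],
    [0,0,0.005]
  ],
  "grip": [0.3,0.3]
}}

```text
clock: 16.02
position: [589.1, 56.3, 38.3]
ee_rot: [-0.06, 0.998, 0.0, 0.0]
contact_force: [0.5, -1.1, 7.2]
gripper_width: 38.3
```

```bash
python3 -c "
from h import *
avg()"
```

```text
t16.22 z38.34 yaw-pi 0.1201 F [-0.07 -1.6   6.71] T [-0.5469 -0.2947  0.0278] w38.0 [589.12  56.32  38.34] load+ 1.1  load- -8.6
T [0.088 0.079 0.021 0.002 0.028] mean F 6.99 T 0.0436  L 4.1
```

>>> {"method": "play_rows", "body": {
  "travel": [
    [0,0,3e-05],
    [0,0,3e-05]
  ],
  "rotation": [
    [0,0,0.005],
    [0,0,0.005]
  ],
  "grip": [0.3,0.3]
}}

```text
clock: 16.38
position: [589.1, 56.3, 38.3]
ee_rot: [-0.055, 0.998, 0.0, 0.0]
contact_force: [0.7, -1.0, 7.7]
gripper_width: 38.6
```

```bash
python3 -c "
from h import *
avg()"
```

```text
t16.58 z38.36 yaw-pi 0.1102 F [ 0.94 -1.11  6.7 ] T [-0.5378 -0.2337  0.0378] w38.4 [589.13  56.29  38.36] load+ 2.8  load- -10.4
T [0.106 0.071 0.079 0.006 0.038] mean F 7.06 T 0.0600  L 7.1
```

Seated: the last 0.02 rad raised both torque (0.03 to about 0.1 N m) and down force, and the hand stopped sinking. That puts the load around 8–12 N. I'll let go and rise.

>>> {"method": "play_rows", "body": {
  "travel": [
    [0,0,0],
    [0,0,0],
    [0,0,0],
    [0,0,0],
    [0,0,0],
    [0,0,0],
    [0,0,0],
    [0,0,-0.01],
    [0,0,-0.03],
    [0,0,-0.03],
    [0,0,-0.03],
    [0,0,0]
  ],
  "rotation": [
    [0,0,0],
    [0,0,0],
    [0,0,0],
    [0,0,0],
    [0,0,0],
    [0,0,0],
    [0,0,0],
    [0,0,0],
    [0,0,0],
    [0,0,0],
    [0,0,0],
    [0,0,0]
  ],
  "grip": [1,1,1,1,1,1,1,1,1,1,1,1]
}}

```text
clock: 17.58
position: [593.1, 56.8, 145.7]
ee_rot: [-0.056, 0.998, 0.001, 0.007]
contact_force: [1.1, 0.4, 0.6]
gripper_width: 85.2
```

```bash
python3 - <<'E'
from h import *
to(508.5,48.4,145,np.pi+.1)
s=snap('side')
cv2.imwrite('pics/c8.png',cv2.resize(s['image'][215:285,265:345],None,fx=7,fy=7,interpolation=cv2.INTER_CUBIC))
E
```

```text
t17.58 pos [593.06  56.76 145.65] F [1.08 0.4  0.57] T [ 0.047 -0.088  0.044] w85.2 q6 -1.83
travel [84.97  1.1  -0.52] rot [0.0013 0.0139 0.0114] travel after rot [84.98  0.13  0.65]
```

View pics/c8.png

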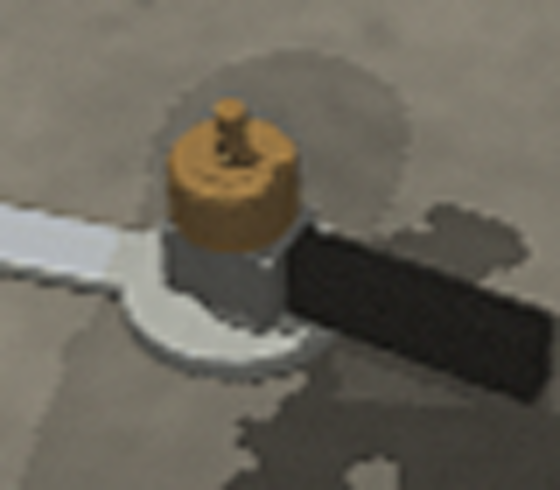

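The collar now bears on the fork top with no visible gap (side crop (235,245)), and the post top shows above it. Next I'll go back over the handle.

>>> {"method": "play_rows", "body": {
  "travel": [
    [0.012,0,0],
    [0.02,0,0],
    [0.02,0,0],
    [0.02,0,0],
    [0.01,0,0],
    [0.0015,0,0],
    [0,0,0.03],
    [0,0,0.03],
    [0,0,0.03],
    [0,0,0.02],
    [0,0,0],
    [0,0,0]
  ],
  "rotation": [
    [0,0,0.01],
    [0,0,0],
    [0,0,0],
    [0,0,0],
    [0,0,0],
    [0,0,0],
    [0,0,0],
    [0,0,0],
    [0,0,0],
    [0,0,0],
    [0,0,0],
    [0,0,0]
  ],
  "grip": [1,1,1,1,1,1,1,1,1,1,1,1]
}}

```text
clock: 18.63
position: [506.3, 47.4, 27.0]
ee_rot: [-0.05, 0.999, -0.001, -0.001]
contact_force: [-0.5, 0.5, -0.5]
gripper_width: 85.2
```

```bash
python3 - <<'E'
from h import *
np.set_printoptions(precision=2,suppress=True)
to(508.4,48.4,16.5,np.pi+.1)
E
```

```text
t18.63 pos [506.26  47.4   26.99] F [-0.47  0.53 -0.52] T [ 0.01 -0.06  0.03] w85.2 q6 -1.88
travel [-2.25  0.79 10.49] rot [-0. -0.  0.] travel after rot [-2.23  0.78 10.49]
```

>>> {"method": "play_rows", "body": {
  "travel": [
    [-0.002,0.0008,0.005],
    [0,0,0.0055],
    [0,0,0],
    [0,0,0],
    [0,0,0]
  ],
  "rotation": [
    [0,0,0],
    [0,0,0],
    [0,0,0],
    [0,0,0],
    [0,0,0]
  ],
  "grip": [1,1,1,1,1]
}}

```text
clock: 19.05
position: [508.2, 48.6, 17.9]
ee_rot: [-0.05, 0.999, 0.0, 0.001]
contact_force: [0.1, 0.1, -0.9]
gripper_width: 85.6
```

```bash
python3 - <<'E'
from h import *
np.set_printoptions(precision=2,suppress=True)
to(508.4,48.4,16.5,np.pi+.1)
E
```

```text
t19.05 pos [508.16  48.62  17.92] F [ 0.07  0.11 -0.91] T [-0.01  0.02 -0.03] w85.6 q6 -1.88
travel [-0.21 -0.24  1.42] rot [ 0.  0. -0.] travel after rot [-0.21 -0.24  1.42]
```

Close on the handle, shifting 0.2 mm sideways first.

>>> {"method": "play_rows", "body": {
  "travel": [
    [0,-0.0002,0],
    [0,0,0],
    [0,0,0],
    [0,0,0],
    [0,0,0],
    [0,0,0],
    [0,0,0],
    [0,0,0],
    [0,0,0],
    [0,0,0],
    [0,0,0],
    [0,0,0]
  ],
  "rotation": [
    [0,0,0],
    [0,0,0],
    [0,0,0],
    [0,0,0],
    [0,0,0],
    [0,0,0],
    [0,0,0],
    [0,0,0],
    [0,0,0],
    [0,0,0],
    [0,0,0],
    [0,0,0]
  ],
  "grip": [0,0,0,0,0,0,0,0,0,0,0,0]
}}

```text
clock: 20.05
position: [507.8, 48.3, 17.4]
ee_rot: [-0.05, 0.999, 0.0, 0.0]
contact_force: [-1.4, 0.7, 3.8]
gripper_width: 14.7
```

```bash
python3 - <<'E'
from h import *
np.set_printoptions(precision=2,suppress=True)
to(448.4,42.4,18,np.pi+.1)
E
```

```text
t20.05 pos [507.76  48.31  17.45] F [-1.43  0.75  3.82] T [0.12 0.4  0.02] w14.7 q6 -1.88
travel [59.66  0.04 -0.55] rot [ 0.  0. -0.] travel after rot [59.66  0.05 -0.55]
```

>>> {"method": "play_rows", "body": {
  "travel": [
    [0,0,-0.0002],
    [0.001,0,0],
    [0.002,0,0],
    [0.003,0,0]
  ],
  "rotation": [
    [0,0,0],
    [0,0,0],
    [0,0,0],
    [0,0,0]
  ],
  "grip": [0,0,0,0]
}}

```text
clock: 20.38
position: [502.8, 48.0, 17.5]
ee_rot: [-0.05, 0.999, 0.0, 0.001]
contact_force: [2.9, 0.4, -0.7]
gripper_width: 14.8
```

```bash
python3 - <<'E'
from h import *
np.set_printoptions(precision=2,suppress=True)
to(448.4,42.4,18,np.pi+.1)
E
```

```text
t20.38 pos [502.85  48.04  17.48] F [ 2.86  0.42 -0.71] T [ 0.07 -0.72 -0.  ] w14.8 q6 -1.89
travel [54.74 -0.18 -0.65] rot [ 0.  0. -0.] travel after rot [54.74 -0.17 -0.52]
```

The draw drag of about 3 N shows the collar was bearing on the gauge. I'll keep drawing it straight out.

>>> {"method": "play_rows", "body": {
  "travel": [
    [0.004,0,0],
    [0.004,0,0],
    [0.004,0,0],
    [0.004,0,0],
    [0.004,0,0],
    [0.005,0,0],
    [0.006,0,0],
    [0.008,0,0],
    [0.01,0,0],
    [0.01,0,0],
    [0.006,0,0],
    [0,0,0]
  ],
  "rotation": [
    [0,0,0],
    [0,0,0],
    [0,0,0],
    [0,0,0],
    [0,0,0],
    [0,0,0],
    [0,0,0],
    [0,0,0],
    [0,0,0],
    [0,0,0],
    [0,0,0],
    [0,0,0]
  ],
  "grip": [0,0,0,0,0,0,0,0,0,0,0,0]
}}

```text
clock: 21.38
position: [433.8, 40.1, 17.0]
ee_rot: [-0.05, 0.999, -0.001, -0.002]
contact_force: [-0.2, -0.7, -2.3]
gripper_width: 14.6
```

```bash
python3 - <<'E'
from h import *
np.set_printoptions(precision=2,suppress=True)
to(495,-205,66,np.pi+.1)
E
```

```text
t21.38 pos [433.77  40.09  16.97] F [-0.21 -0.7  -2.3 ] T [-0.01  0.15  0.01] w14.6 q6 -1.94
travel [ -36.38 -250.02  -48.9 ] rot [-0. -0. -0.] travel after rot [ -36.45 -249.98  -49.03]
```

>>> {"method": "play_rows", "body": {
  "travel": [
    [0,0,-0.02],
    [0,0,-0.02],
    [-0.0015,-0.0155,0],
    [-0.003,-0.031,0],
    [-0.003,-0.031,0],
    [-0.003,-0.031,0],
    [-0.003,-0.031,0],
    [-0.003,-0.031,0],
    [-0.003,-0.031,0],
    [-0.002,-0.02,0],
    [-0.001,-0.012,0],
    [0,0,0]
  ],
  "rotation": [
    [0,0,0],
    [0,0,0],
    [0,0,0],
    [0,0,0],
    [0,0,0],
    [0,0,0],
    [0,0,0],
    [0,0,0],
    [0,0,0],
    [0,0,0],
    [0,0,0],
    [0,0,0]
  ],
  "grip": [0,0,0,0,0,0,0,0,0,0,0,0]
}}

```text
clock: 22.38
position: [482.8, -190.6, 57.0]
ee_rot: [-0.048, 0.999, -0.0, -0.0]
contact_force: [1.0, -0.1, -2.3]
gripper_width: 14.3
```

>>> {"method": "play_rows", "body": {
  "travel": [
    [0,0,0.015],
    [0,0,0.015],
    [0,0,0.01],
    [0,0,0.005],
    [0,0,0],
    [0,0,0]
  ],
  "rotation": [
    [0,0,0],
    [0,0,0],
    [0,0,0],
    [0,0,0],
    [0,0,0],
    [0,0,0]
  ],
  "grip": [0,0,0,0,0,0]
}}

```text
clock: 22.88
position: [482.9, -188.4, 12.5]
ee_rot: [-0.05, 0.999, -0.0, -0.0]
contact_force: [0.0, -0.5, -2.0]
gripper_width: 14.7
```

```bash
python3 - <<'E'
from h import *
np.set_printoptions(precision=2,suppress=True)
to(480,-190,7.4,np.pi+.1)
E
```

```text
t22.88 pos [ 482.94 -188.41   12.54] F [ 0.02 -0.47 -2.  ] T [ 0.05  0.09 -0.  ] w14.7 q6 -1.41
travel [ 3.09 -1.28  5.14] rot [-0. -0.  0.] travel after rot [ 3.09 -1.29  5.14]
```

>>> {"method": "play_rows", "body": {
  "travel": [
    [0,0,0.003],
    [0,0,0.001],
    [0,0,0.0008],
    [0,0,0.0004],
    [0,0,0]
  ],
  "rotation": [
    [0,0,0],
    [0,0,0],
    [0,0,0],
    [0,0,0],
    [0,0,0]
  ],
  "grip": [0,0,0,0,0]
}}

```text
clock: 23.3
position: [482.9, -188.9, 7.6]
ee_rot: [-0.05, 0.999, -0.0, 0.0]
contact_force: [0.0, 0.4, -2.5]
gripper_width: 14.9
```

```bash
python3 - <<'E'
from h import *
np.set_printoptions(precision=2,suppress=True)
to(480,-190,7.4,np.pi+.1)
E
```

```text
t23.30 pos [ 482.94 -188.93    7.56] F [ 0.03  0.4  -2.47] T [0.15 0.18 0.03] w14.9 q6 -1.41
travel [ 3.03 -0.78  0.16] rot [-0.  0. -0.] travel after rot [ 3.03 -0.78  0.16]
```

>>> {"method": "play_rows", "body": {
  "travel": [
    [0,0,0.0005],
    [0,0,0.0003],
    [0,0,0.0003],
    [0,0,0]
  ],
  "rotation": [
    [0,0,0],
    [0,0,0],
    [0,0,0],
    [0,0,0]
  ],
  "grip": [0,0,0,0]
}}

```text
clock: 23.63
position: [483.0, -188.9, 7.5]
ee_rot: [-0.05, 0.999, -0.0, 0.0]
contact_force: [-2.9, 2.1, 8.2]
gripper_width: 14.7
```

```bash
python3 - <<'E'
from h import *
np.set_printoptions(precision=2,suppress=True)
to(480,-190,7.4,np.pi+.1)
E
```

```text
t23.63 pos [ 482.97 -188.94    7.53] F [-2.88  2.08  8.17] T [ 0.6   0.85 -0.03] w14.7 q6 -1.41
travel [ 3.07 -0.76  0.13] rot [-0.  0.  0.] travel after rot [ 3.07 -0.76  0.13]
```

On the bench. Release, rise and check.

>>> {"method": "play_rows", "body": {
  "travel": [
    [0,0,-0.0005],
    [0,0,0],
    [0,0,0],
    [0,0,0],
    [0,0,0],
    [0,0,0],
    [0,0,0],
    [0,0,-0.02],
    [0,0,-0.03],
    [0,0,-0.03],
    [0,0,-0.03],
    [0,0,-0.02]
  ],
  "rotation": [
    [0,0,0],
    [0,0,0],
    [0,0,0],
    [0,0,0],
    [0,0,0],
    [0,0,0],
    [0,0,0],
    [0,0,0],
    [0,0,0],
    [0,0,0],
    [0,0,0],
    [0,0,0]
  ],
  "grip": [0,1,1,1,1,1,1,1,1,1,1,1]
}}

```text
clock: 24.63
position: [483.8, -189.2, 139.6]
ee_rot: [-0.05, 0.999, -0.001, 0.002]
contact_force: [0.1, -0.4, -0.4]
gripper_width: 86.0
```

>>> {"method": "play_rows", "body": {
  "travel": [
    [0.03,0,0],
    [0.03,0,0],
    [0.03,0,0],
    [0.03,0,0],
    [0,0,0],
    [0,0,0]
  ],
  "rotation": [
    [0,0,0],
    [0,0,0],
    [0,0,0],
    [0,0,0],
    [0,0,0],
    [0,0,0]
  ],
  "grip": [1,1,1,1,1,1]
}}

```text
clock: 25.13
position: [362.2, -201.0, 137.0]
ee_rot: [-0.05, 0.999, -0.0, 0.0]
contact_force: [0.5, 0.2, 0.2]
gripper_width: 85.8
```

```bash
python3 - <<'E'
from h import *
np.set_printoptions(precision=2,suppress=True)
d=snap('top');s=snap('side')
X,P=cloud(d,(262,188,294,216)); z=X[:,2]; zz=z[(z>48)&(z<72)]; print('collar top z',np.median(zz),len(zz),'post',z.max())
cv2.imwrite('pics/c9.png',np.vstack([np.hstack([d['image'][120:290,190:510]]),s['image'][110:330,140:460]])[:, :])
print(arm.read_state()['position'],arm.read_state()['gripper_width'])
E
```

```text
collar top z 61.674788079239136 170 post 84.9200000338292
[ 364.4  -201.03  137.13] 85.31246430020417
```

View pics/c9.png

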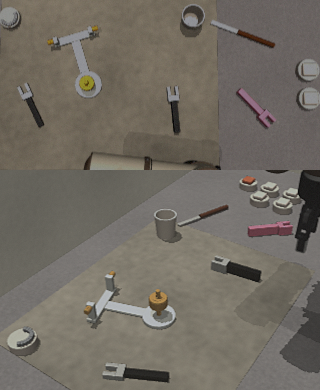

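The last picture shows the collar on the post at (87,85), with its top at 61.7 mm against 62 expected. The tall gauge lies flat at (174,108), well clear of the post, and everything else is in place.

```bash
python3 -c "
from h import *
workorder.job_done()"
```

```text
the job is handed in; nothing more can be done
```

The collar is set to the tall gauge's height and the job is handed in, at about 25 s of the 67 s allowed. I stood the tall gauge on the foot astride the post and let go of it. I then spun the collar down about 1.24 rad onto it and released the collar. Last, I drew the gauge straight out and laid it flat at its end of the bench.

- **Collar height:** after the gauge came out, the collar's top measured 61.7 mm. It should be 62 mm (10 + 28 + 24), so this agrees within camera accuracy.
- **Gauge position:** its fork is about 240 mm from the post by the arm's readings. In the last picture nothing else looked moved.
- **Bearing load:** I only have an estimate, roughly 7–14 N at the end of the spin. The torque readings scattered by about ±0.025 N m (about 4 N) and fell off when the hand stopped. A few early readings suggested seating too soon, and I put those down to noise. Both torque and down force rose over the last 0.02 rad, the hand stopped sinking, and drawing the gauge out took about 3 N, so the collar was clearly pressing.
- **Forces seen:** no reading came near the 25 N, 40 N or 120 N limits. The highest was about 8 N.

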